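# Pack the laundry-blue cakes and snap the keeper box shut

### The job

Put every blue cake on the starch table into a free pocket of the green keeper box, one to a pocket, lying flat; the white starch cakes stay in their pockets. Then set the white lid squarely on the box, fully home, and finally press down all six orange snap tabs around it until each lies flat. Leave everything else on the table standing where it is.

Things in the scene. Friction and masses are not known exactly. Their poses are not given: they have to be found in the camera images.
- blue0: blue laundry-blue cake, a solid puck 40 in diameter and 22 high, 45 g (mass varies), lying flat on the table; origin at its centre, z along its axis. May be absent (None).
- blue1: blue laundry-blue cake, a solid puck 40 in diameter and 22 high, 45 g (mass varies), lying flat on the table; origin at its centre, z along its axis. May be absent (None).
- blue2: blue laundry-blue cake, a solid puck 40 in diameter and 22 high, 45 g (mass varies), lying flat on the table; origin at its centre, z along its axis. May be absent (None).
- blue3: blue laundry-blue cake, a solid puck 40 in diameter and 22 high, 45 g (mass varies), lying flat on the table; origin at its centre, z along its axis. May be absent (None).
- blue4: blue laundry-blue cake, a solid puck 40 in diameter and 22 high, 45 g (mass varies), lying flat on the table; origin at its centre, z along its axis. May be absent (None).
- white0: white starch cake, same puck shape (40 diameter, 22 high; origin at its centre), already lying in one of the box's pockets; it stays there. May be absent (None).
- white1: white starch cake, same puck shape (40 diameter, 22 high; origin at its centre), already lying in one of the box's pockets; it stays there. May be absent (None).
- white2: white starch cake, same puck shape (40 diameter, 22 high; origin at its centre), already lying in one of the box's pockets; it stays there. May be absent (None).
- box: green keeper box screwed to the table, open on top, 118 (its x) x 174 (its y) x 34 high; walls 5, floor 6 thick; six pockets, 2 along x by 3 along y, each 52 x 52 and 28 deep, centred at x = -28, 28 and y = -56, 0, 56; partitions 4 thick, as high as the walls. Origin under its centre at table level, z up. A cake flat in a pocket has its centre 17 above this origin.
- lid: white cap lid, 130 (x) x 186 (y), 220 g. Origin: centre, at the skirt's lower edge, z up. Skirt 10 deep, 3 thick, fits outside the box walls with 3 mm play; plate from z = 10 to 14. Home on the box (lid x along box x, either way round) its origin is 24 above the box's. Grey grip bar at the centre: 50 along lid x, 16 along lid y, z = 14 to 38. Six orange tabs round the edge.
- tab0 (a joint): orange snap tab on the lid's +x edge at lid y = -50 (edge 65 from lid centre): flap 32 long, 34 wide, 5 thick, hinged 34 inboard of that edge at lid z = 18, free end outwards. 0: raised 45 degrees (starts 0 to 0.2); 0.785: fully down, flat on the plate, its top at lid z = 20.5. Stiff hinge (0.09 N m), stays where left; about 5 N pressed 20 outboard of the hinge.
- tab1 (a joint): orange snap tab on the lid's +x edge at lid y = 50 (edge 65 from lid centre): flap 32 long, 34 wide, 5 thick, hinged 34 inboard of that edge at lid z = 18, free end outwards. 0: raised 45 degrees (starts 0 to 0.2); 0.785: fully down, flat on the plate, its top at lid z = 20.5. Stiff hinge (0.09 N m), stays where left; about 5 N pressed 20 outboard of the hinge.
- tab2 (a joint): orange snap tab on the lid's +y edge at its middle (edge 93 from lid centre): flap 32 long, 34 wide, 5 thick, hinged 34 inboard of that edge at lid z = 18, free end outwards. 0: raised 45 degrees (starts 0 to 0.2); 0.785: fully down, flat on the plate, its top at lid z = 20.5. Stiff hinge (0.09 N m), stays where left; about 5 N pressed 20 outboard of the hinge.
- tab3 (a joint): orange snap tab on the lid's -x edge at lid y = 50 (edge 65 from lid centre): flap 32 long, 34 wide, 5 thick, hinged 34 inboard of that edge at lid z = 18, free end outwards. 0: raised 45 degrees (starts 0 to 0.2); 0.785: fully down, flat on the plate, its top at lid z = 20.5. Stiff hinge (0.09 N m), stays where left; about 5 N pressed 20 outboard of the hinge.
- tab4 (a joint): orange snap tab on the lid's -x edge at lid y = -50 (edge 65 from lid centre): flap 32 long, 34 wide, 5 thick, hinged 34 inboard of that edge at lid z = 18, free end outwards. 0: raised 45 degrees (starts 0 to 0.2); 0.785: fully down, flat on the plate, its top at lid z = 20.5. Stiff hinge (0.09 N m), stays where left; about 5 N pressed 20 outboard of the hinge.
- tab5 (a joint): orange snap tab on the lid's -y edge at its middle (edge 93 from lid centre): flap 32 long, 34 wide, 5 thick, hinged 34 inboard of that edge at lid z = 18, free end outwards. 0: raised 45 degrees (starts 0 to 0.2); 0.785: fully down, flat on the plate, its top at lid z = 20.5. Stiff hinge (0.09 N m), stays where left; about 5 N pressed 20 outboard of the hinge.
- iron: heavy black cast-iron charcoal iron with a wooden handle and brass lever latch, 200 x 105 x 165; origin under its centre. Bystander.
- jug: yellow plastic jug, 130 across, 200 tall; origin under its centre. Bystander.
- trivet: blue round ceramic trivet, 150 across, 12 thick; origin under its centre. Bystander.
- cup: stainless cup, 72 across, 75 tall, upright; origin under its centre. Bystander.
- spoon: wooden spoon about 190 long, lying on the table. Bystander.
- clothespin0: red clothes peg, 72 x 12 x 12, lying; origin under its centre. Bystander.
- clothespin1: pale wooden clothes peg, 72 x 12 x 12, lying; origin under its centre. Bystander.
Mind the look-alikes: they are no part of the job. Leave any brown or pink look-alike of the blue2 alone.

How it is judged (in metres and radians):
On the way, in this order (a step that is already met when the one before it is completed fails the run):
1. all blue cakes lie in pockets of the box (x of blue0 in the frame of box between -0.055 and 0.055 m and y of blue0 in the frame of box between -0.083 and 0.083 m and z of blue0 in the frame of box between 0.01 and 0.021 m and x of blue1 in the frame of box between -0.055 and 0.055 m and y of blue1 in the frame of box between -0.083 and 0.083 m and z of blue1 in the frame of box between 0.01 and 0.021 m and x of blue2 in the frame of box between -0.055 and 0.055 m and y of blue2 in the frame of box between -0.083 and 0.083 m and z of blue2 in the frame of box between 0.01 and 0.021 m and x of blue3 in the frame of box between -0.055 and 0.055 m and y of blue3 in the frame of box between -0.083 and 0.083 m and z of blue3 in the frame of box between 0.01 and 0.021 m and x of blue4 in the frame of box between -0.055 and 0.055 m and y of blue4 in the frame of box between -0.083 and 0.083 m and z of blue4 in the frame of box between 0.01 and 0.021 m and x of white0 in the frame of box between -0.055 and 0.055 m and y of white0 in the frame of box between -0.083 and 0.083 m and z of white0 in the frame of box between 0.01 and 0.021 m and x of white1 in the frame of box between -0.055 and 0.055 m and y of white1 in the frame of box between -0.083 and 0.083 m and z of white1 in the frame of box between 0.01 and 0.021 m and x of white2 in the frame of box between -0.055 and 0.055 m and y of white2 in the frame of box between -0.083 and 0.083 m and z of white2 in the frame of box between 0.01 and 0.021 m), for 0.2 s.
2. the lid sits fully home on the box (horizontal distance between lid and box below 0.008 m and z of lid in the frame of box between 0.02 and 0.0275 m and angle between lid's own z axis and vertical below 0.05 rad), for 0.2 s.
3. all six snap tabs are down (value of joint each of tab0, tab1, tab2, tab3, tab4, tab5 above 0.68 rad), for 0.2 s.
At the end, for the whole second after the job is handed in: Every cake, blue or white, lies in its own pocket (its centre within the box walls, 10 to 21 mm above the box origin); lid home (within 8 mm of the box centre, origin 20 to 27.5 mm above the box origin, tilt under 0.05 rad); all six tabs past 0.68 rad; cakes and lid at rest (all of step 1 and all of step 2 and all of step 3 and linear speed of each of lid, blue0, blue1, blue2, blue3, blue4 below 0.02 m/s); the robot touches nothing.
It fails at once if a bystander is shoved more than 50 mm (distance of any of iron, jug, trivet, cup, spoon, clothespin0, clothespin1 from where it was at the start of the episode above 0.05 m).
It fails at once if the cup, the jug or the iron is tipped over (angle between any of cup, jug, iron's own z axis and vertical above 0.6 rad).
Of blue0, blue1, blue2, blue3, blue4 only 4 to 5 are there at a start; the rules pass over those that are not, and their reading is None.
Of white0, white1, white2 only 1 to 1 are there at a start; the rules pass over those that are not, and their reading is None.
At some moment in a run one of blue0, blue1, blue2, blue3, blue4, lid may be knocked a few centimetres aside while the robot is not near it.
Once in a run the grip may slacken for a moment while it holds something.
It also fails if it takes over 200 s, if anything falls off the work surface, if the arm or the gripper's body presses on something with over 40 N, if the wrist force passes 120 N, or if a joint passes its speed limit or range.

### The arm

A 6-joint arm with a two-finger parallel gripper is mounted at the origin on the work surface. World frame = base frame: x ahead of the robot, y to its left, z up, the work surface at z = 0. Lengths are in m, angles in degrees, forces in N, time in s.
With the tool pointing down it reaches from about 0.325 to 0.85 m from the base axis. Payload 15.5 kg.
Tool frame: the origin (TCP) lies midway between the tips of the shut fingers; the grasp point (between the pads) lies 19 mm behind it; z points along the fingers, y is the line along which they close (so a half turn about z gives the same grasp; the last joint's range is limited). The gripper opens to 91 mm and grips with 3 to 60 N. Pads are 32 mm wide; open, the fingers measure 118 mm over their backs; the gripper's body (76 mm by 178 mm) begins 60 mm behind the grasp point.
Start: joints at [-81.618, 28.281, 77.091, -0, 74.628, -5.472], TCP at [0.15, -0.607, 0.214] pointing down, gripper open.
Joint ranges: [-166.48, 166.48], [-47.26, 123.95], [12.59, 153.08], [-70.14, 250.14], [6.76, 159.57], [-176.63, 176.63]. Speed limits (degrees/s): [108.29, 108.29, 147.25, 172.46, 172.46, 172.46].

### API

Orientations are given as a 3x3 rotation matrix whose columns are the frame's x, y, z axes.
In Python, from bench import ctrl gives the robot as it stands. The module is installed in compiled form; this text tells all that it offers. Calls block until the motion is done:
- ctrl.goto(position, orientation): joint-space move of the TCP to a pose.
- ctrl.move_l(position, vel=0.15, ori=None, contact_N=None): straight line of the TCP; ori=None keeps the orientation; vel is the mean speed in m/s. With contact_N (N) it stops when the force on the tool has changed by that much, and returns True; else False.
- ctrl.movej(angles): joint-space move.
- ctrl.command_gripper(opening): opening from 0.0 (shut) to 1.0 (fully open); the grip force is fixed at half the most; returns when the fingers have stopped.
- ctrl.sleep(seconds).
- ctrl.ik(position, orientation): joint angles nearest the present ones, or None.
- ctrl.read_camera(name): name is "side" or "top" or "wrist"; returns the picture (480x640x3 uint8, blue, green, red); there is no depth.
- ctrl.camera_params(name): a dict with "fx", "fy", "cx", "cy" (pixels), "D" ([k1, k2, p1, p2, k3] as OpenCV has them; the pictures are not rectified), "pose" (4x4, takes a point from camera to world coordinates); the wrist camera has in their place "T_tool_cam" (4x4, takes a point from camera to tool coordinates, whose origin is the TCP and whose axes are the flange's). Camera axes: x right, y up, looking along -z (the intrinsics and any distortion apply to the point x, -y, -z); pixel columns grow to the right and rows downward; lengths in m; the calibration is good to about 2 mm. A picture is of the moment at which its call begins: read the wrist's pose just before it. camera_params takes no time and is no camera call.
A pose or a line that the arm cannot do raises ctrl.MotionError and nothing moves.
- ctrl.sign_off(): hands the job in; it is judged then, once.
Readings, each from a call of its own:
- ctrl.current_t(): time.
- ctrl.current_q(): joint angles.
- ctrl.current_dq(): joint speeds.
- ctrl.current_effort(): joint torques, N m.
- ctrl.current_tool_pos(): TCP position.
- ctrl.current_eef_rot(): TCP orientation.
- ctrl.current_contact_force(): force on the tool from outside, world axes, zero at the start.
- ctrl.current_wrist_torque(): the same for the moment, N m.
- ctrl.current_grip_width(): opening from 0.0 (shut) to 1.0 (fully open).
- ctrl.current_grasp_force(): force on a finger pad.
Only numpy, scipy, OpenCV 4.12 (cv2) and the standard library are available. Lean on these libraries where they do the work, as an engineer would, in place of code of your own. Each camera call takes 0.05 s, during which the arm holds its last target. There are 200 camera calls.

## Working session

There is one attempt and no reset: what is moved stays moved. The work goes in short steps, each a Python script; the robot and the scene stay as the last script left them, time stands still between calls to the robot, and variables do not carry over. Pictures are saved under pics/ and viewed, at most 14 in all, crops included, and the job is handed in when it is done.

```bash
mkdir -p pics; python3 - <<'E'
from bench import ctrl
import cv2
for n in ["top","side"]:
    cv2.imwrite(f"pics/{n}0.png",ctrl.read_camera(n))
    p=ctrl.camera_params(n);print(n,{k:(v if k!='pose' else v) for k,v in p.items()})
print(ctrl.camera_params("wrist"),ctrl.current_tool_pos(),ctrl.current_eef_rot())
E
```

```text
top {'fx': 524.5388813174886, 'fy': 524.5388813174886, 'cx': 319.3736291259398, 'cy': 238.8407394606179, 'D': array([-0.02381932,  0.        ,  0.        ,  0.        ,  0.        ]), 'pose': array([[ 0.01876945,  0.98866886, -0.14893484,  0.33473689],
       [-0.99972624,  0.01647694, -0.01661181, -0.00309495],
       [-0.01396959,  0.14920586,  0.98870747,  1.76263327],
       [ 0.        ,  0.        ,  0.        ,  1.        ]])}
side {'fx': 619.6901464032693, 'fy': 619.6901464032693, 'cx': 320.4207219381141, 'cy': 237.01132390560892, 'D': array([-0.12258938,  0.        ,  0.        ,  0.        ,  0.        ]), 'pose': array([[-0.89770223,  0.31718413, -0.30581848,  0.06712098],
       [-0.44055769, -0.65609535,  0.61273796,  1.11623209],
       [-0.00629533,  0.68478691,  0.72871617,  1.37271515],
       [ 0.        ,  0.        ,  0.        ,  1.        ]])}
{'fx': 386.096159379498, 'fy': 386.096159379498, 'cx': 322.09985205714617, 'cy': 242.5849515840483, 'D': array([-0.02569602,  0.        ,  0.        ,  0.        ,  0.        ]), 'T_tool_cam': array([[ 7.81363757e-04,  9.72283800e-01,  2.33802482e-01,
         6.51317518e-02],
       [ 9.99999689e-01, -7.33706723e-04, -2.90811080e-04,
        -1.48320267e-03],
       [-1.11208449e-04,  2.33802637e-01, -9.72284071e-01,
        -1.71716875e-01],
       [ 0.00000000e+00,  0.00000000e+00,  0.00000000e+00,
         1.00000000e+00]])} [ 0.14961628 -0.6064969   0.21340668] [[ 9.70902018e-01  2.39477022e-01 -1.64060053e-04]
 [ 2.39477061e-01 -9.70901460e-01  1.04526063e-03]
 [ 9.10297575e-05 -1.05413427e-03 -9.99999440e-01]]
```

View pics/top0.png

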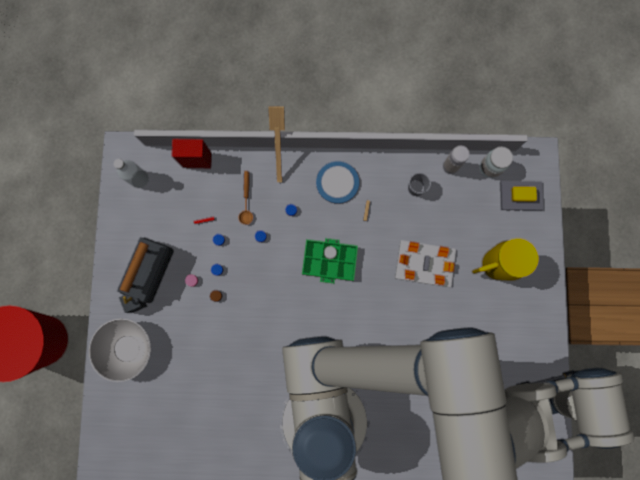

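View pics/side0.png

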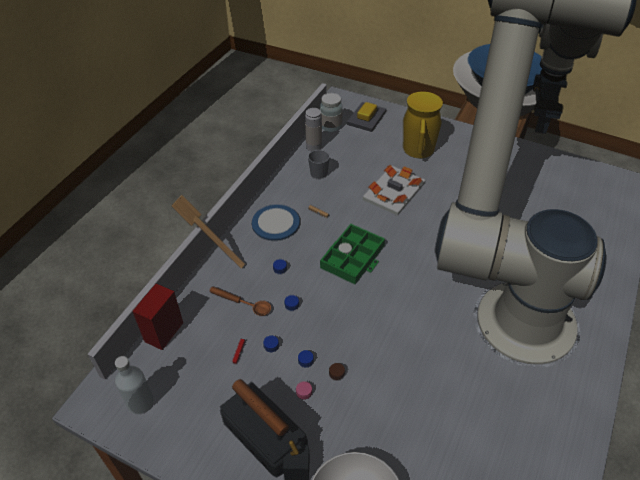

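Candidates in the top view: blue cakes at (291,211), (261,237), (219,240) and (217,270). Look-alikes are pink (191,281), brown (216,296) and the blue-rimmed trivet (338,182). The white cake is in the box at (330,253). The box is at (330,260) and the lid at (427,264).

```bash
cat > lib.py <<'E'
from bench import ctrl
import cv2, numpy as np
def R(deg):
    c,s=np.cos(np.radians(deg)),np.sin(np.radians(deg))
    return np.array([[c,s,0],[s,-c,0],[0,0,-1.]])
def cam(name):
    p=ctrl.camera_params(name)
    if name=="wrist":
        T=np.eye(4);T[:3,:3]=ctrl.current_eef_rot();T[:3,3]=ctrl.current_tool_pos();T=T@p["T_tool_cam"]
    else: T=np.array(p["pose"])
    K=np.array([[p["fx"],0,p["cx"]],[0,p["fy"],p["cy"]],[0,0,1]])
    return K,np.array(p["D"]),T,ctrl.read_camera(name)
def bev(c,cx,cy,z,half=0.15,s=0.0005):
    """orthographic picture of the plane z; col = +x world, row = +y world"""
    K,D,T,im=c; n=int(2*half/s)
    g=(np.arange(n)-n/2)*s; X,Y=np.meshgrid(cx+g,cy+g)
    P=np.stack([X.ravel(),Y.ravel(),np.full(X.size,z)],1)-T[:3,3]
    P=P@T[:3,:3]*[1,-1,-1]
    uv,_=cv2.projectPoints(P,np.zeros(3),np.zeros(3),K,D)
    m=uv.reshape(n,n,2).astype(np.float32)
    return cv2.remap(im,m[...,0],m[...,1],cv2.INTER_LINEAR)
def mask(im,col):
    h,s,v=cv2.split(cv2.cvtColor(im,cv2.COLOR_BGR2HSV))
    if col=="blue": m=(h>108)&(h<130)&(s>170)&(v>60)
    if col=="green": m=(h>50)&(h<80)&(s>120)&(v>40)
    if col=="orange": m=(h>3)&(h<16)&(s>170)&(v>90)
    if col=="white": m=(s<40)&(v>165)
    return m.astype(np.uint8)
def blobs(im,col,cx,cy,half,s,amin):
    n,l,st,ce=cv2.connectedComponentsWithStats(mask(im,col))
    return [(cx-half+ce[i][0]*s,cy-half+ce[i][1]*s,st[i,4]*s*s*1e6) for i in range(1,n) if st[i,4]*s*s>amin]
def cakes():
    cx,cy,h,s=0.5,0.1,0.6,0.001
    return blobs(bev(cam("top"),cx,cy,0.022,h,s),"blue",cx,cy,h,s,4e-4)
E
python3 - <<'E'
from lib import *
c=cam("top")
for col,z,a in [("blue",.022,2e-4),("green",.034,3e-3),("orange",.03,3e-4),("white",.014,1e-3)]:
    print(col,np.round(blobs(bev(c,.5,.1,z,.6,.001),col,.5,.1,.6,.001,a),3).tolist())
E
```

```text
blue [[0.696, 0.123, 473.0], [0.603, 0.225, 432.0], [0.489, 0.367, 395.0], [0.589, 0.365, 446.0]]
green [[0.523, -0.009, 19438.0]]
orange [[0.56, -0.386, 870.0], [0.467, -0.372, 771.0], [0.574, -0.287, 852.0], [0.482, -0.274, 718.0], [0.532, -0.256, 635.0], [0.666, 0.276, 775.0], [0.783, 0.28, 566.0], [0.494, 0.646, 2493.0]]
white []
```

```bash
python3 - <<'E'
from lib import *
cam_y=0
ctrl.goto([0.55,-0.01,0.30],R(0)); print(ctrl.current_q())
c=cam("wrist");cv2.imwrite("pics/wbox.png",c[3]);cv2.imwrite("pics/wboxbev.png",bev(c,.52,-.01,.034,.15,.0005))
ctrl.goto([0.52,-0.31,0.30],R(0)); print(ctrl.current_q())
c=cam("wrist");l=bev(c,.52,-.32,.014,.15,.0005)
ctrl.goto([0.54,0.30,0.35],R(0)); print(ctrl.current_q(),ctrl.current_t())
c=cam("wrist");k=bev(c,.56,.27,.022,.25,.001)
print(np.round(blobs(k,"blue",.56,.27,.25,.001,2e-4),4).tolist())
b=cv2.imread("pics/wboxbev.png")
cv2.imwrite("pics/m1.png",np.hstack([cv2.resize(x,(400,400)) for x in (b,l)]))
cv2.imwrite("pics/lid.png",l)
cv2.imwrite("pics/m2.png",k)
E
```

```text
[-7.32377368e+00  1.79065855e+01  8.03618378e+01 -6.61677838e-03
  8.17423044e+01  8.27182099e+01]
[-3.63681855e+01  2.27629503e+01  7.27381747e+01  2.17511211e-02
  8.45056426e+01  5.35928293e+01]
[ 2.34393810e+01  2.23566882e+01  6.58698690e+01 -9.52002378e-03
  9.17782721e+01  1.13499359e+02] 6.1667
[[0.6951, 0.129, 1098.0], [0.603, 0.2297, 1010.0], [0.5886, 0.3704, 976.0], [0.4874, 0.3714, 995.0]]
```

View pics/m1.png

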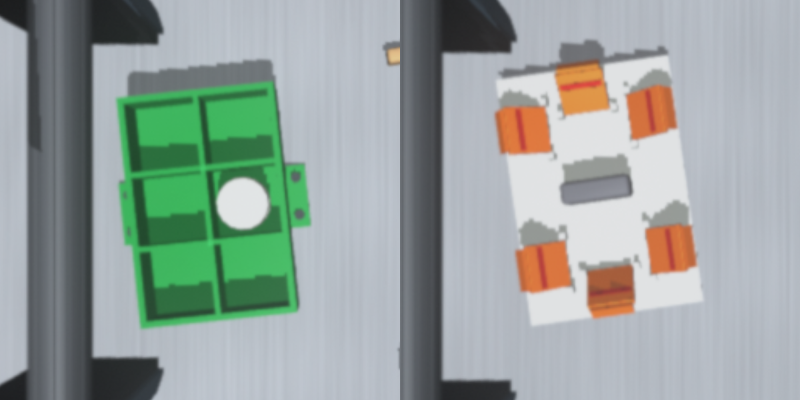

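View pics/m2.png

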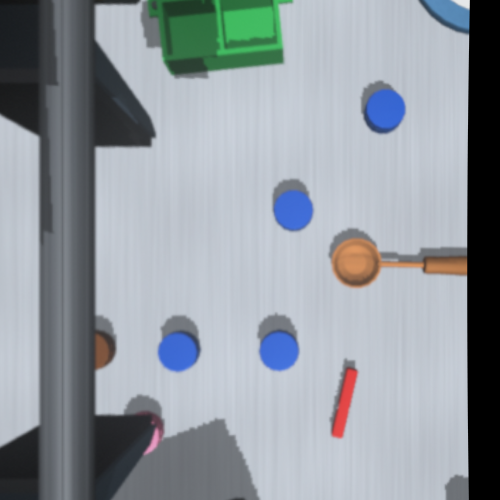

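Box view: corners about (118,98), (274,82), (298,310), (142,328), with the white cake in the +x middle pocket. The lid has all six tabs raised and its grip bar at (596,188). The cake view shows four blue cakes at (385,110), (294,210), (179,351) and (279,350). Brown (100,350) and pink (150,432) are left alone. Next I'll take a close crop of the first cake, pick and place it, and check for a fifth.

```bash
cat >> lib.py <<'E'
def rect(m,open_px):
    m=cv2.morphologyEx(m,cv2.MORPH_CLOSE,np.ones((9,9),np.uint8))
    cs,_=cv2.findContours(m,cv2.RETR_EXTERNAL,cv2.CHAIN_APPROX_NONE)
    k=max(cs,key=cv2.contourArea); f=np.zeros_like(m); cv2.drawContours(f,[k],-1,1,-1)
    if open_px: f=cv2.morphologyEx(f,cv2.MORPH_OPEN,cv2.getStructuringElement(cv2.MORPH_ELLIPSE,(open_px,open_px)))
    cs,_=cv2.findContours(f,cv2.RETR_EXTERNAL,cv2.CHAIN_APPROX_NONE)
    b=cv2.boxPoints(cv2.minAreaRect(max(cs,key=cv2.contourArea)))
    e=[b[1]-b[0],b[2]-b[1]]; e=sorted(e,key=np.linalg.norm)  # short = x axis
    yaw=np.degrees(np.arctan2(e[0][1],e[0][0])); yaw=(yaw+90)%180-90
    return b.mean(0),yaw,[np.linalg.norm(v) for v in e]
def find_box():
    (u,v),yaw,sz=rect(mask(bev(cam("wrist"),.52,-.01,.034),"green"),110)
    return .37+u*.0005,-.16+v*.0005,yaw,np.array(sz)*.5
def find_lid(cx,cy,z=.014):
    (u,v),yaw,sz=rect(mask(bev(cam("wrist"),cx,cy,z),"white"),0)
    return cx-.15+u*.0005,cy-.15+v*.0005,yaw,np.array(sz)*.5
def pick(x,y,th=0,name=None):
    ctrl.command_gripper(1.0)
    ctrl.goto([x,y,.13],R(th))
    c=cam("wrist"); k=bev(c,x,y,.022,.08,.0005)
    if name: cv2.imwrite(name,k)
    bs=blobs(k,"blue",x,y,.08,.0005,6e-4)
    print("seen",np.round(bs,4).tolist())
    if not bs: return False
    b=min(bs,key=lambda b:np.hypot(b[0]-x,b[1]-y))
    ctrl.move_l([b[0],b[1],.06],vel=.15); ctrl.move_l([b[0],b[1],.012],vel=.08)
    ctrl.command_gripper(0.0); w=ctrl.current_grip_width(); print("w",w)
    ctrl.move_l([b[0],b[1],.13],vel=.15)
    w=ctrl.current_grip_width(); print("w up",w,ctrl.current_grasp_force(),"t",ctrl.current_t())
    return w>.35
E
python3 - <<'E'
from lib import *
print(cakes())
cv2.imwrite("pics/top1.png",ctrl.read_camera("top"))
print(pick(.695,.129,0,"pics/close1.png"))
ctrl.goto([.55,-.01,.30],R(0)); print("lift w",ctrl.current_grip_width())
b=find_box(); print(b)
im=bev(cam("wrist"),.52,-.01,.034)
np.save("box.npy",b[:3])
l=cv2.imread("pics/lid.png"); q=rect(mask(l,"white"),0); print(q)
t=cv2.imread("pics/top1.png")
cv2.imwrite("pics/m3.png",np.hstack([cv2.resize(cv2.imread("pics/close1.png"),(360,360)),cv2.resize(t,(440,360))]))
E
```

```text
[(np.float64(0.48776296296296306), np.float64(0.36597530864197536), np.float64(405.00000000000006))]
seen [[0.6958, 0.1281, 1097.5]]
w 0.4285469622180602
w up 0.42817789182297106 30.0 t 10.95
True
lift w 0.42524349761464986
(np.float32(0.54312795), np.float32(-0.0075537562), np.float32(-0.29686737), array([107.81462, 175.89143], dtype=float32))
(array([332. , 299.5], dtype=float32), np.float32(0.0), [np.float32(534.0), np.float32(599.0)])
```

View pics/m3.png

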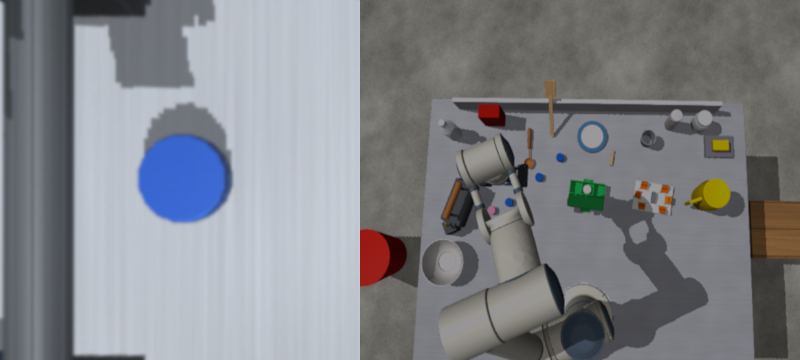

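The close crop shows a clear blue puck at (184,178). With the arm moved, the top view shows no fifth blue cake. I'll refit the box and lid from the earlier unobstructed pictures, then place the first cake.

```bash
sed -i 's/(s<40)&(v>165)/(s<40)\&(v>212)/' lib.py
cat >> lib.py <<'E'
def place(px,py,h=.038):
    x,y,yaw=np.load("box.npy"); c,s=np.cos(np.radians(yaw)),np.sin(np.radians(yaw))
    p=[x+c*px-s*py,y+s*px+c*py]
    ctrl.goto(p+[.13],R(yaw)); w=ctrl.current_grip_width(); print("hold",w)
    if w<.35: return False
    ctrl.move_l(p+[h],vel=.12); ctrl.command_gripper(.75); ctrl.sleep(.2); ctrl.move_l(p+[.13],vel=.2)
    return True
E
python3 - <<'E'
from lib import *
for o in (90,110,130):
    (u,v),yaw,sz=rect(mask(cv2.imread("pics/wboxbev.png"),"green"),o); b=(.37+u*.0005,-.16+v*.0005,yaw); print(b,np.array(sz)*.5)
np.save("box.npy",b)
(u,v),yaw,sz=rect(mask(cv2.imread("pics/lid.png"),"white"),0); print("lid",.37+u*.0005,-.47+v*.0005,yaw,np.array(sz)*.5)
if abs(b[0]-.526)<.005 and abs(b[2]+6)<2: print(place(-.028,.056))
E
```

```text
(np.float32(0.53095084), np.float32(-0.007332936), np.float32(-5.980606)) [138.84018 173.12877]
(np.float32(0.5294896), np.float32(-0.007211104), np.float32(-5.974327)) [135.90895 173.13008]
(np.float32(0.5282272), np.float32(-0.00707902), np.float32(-5.9743195)) [133.37047 173.13008]
lid 0.51945007 -0.32712176 -8.25943 [130.75856 186.70448]
hold 0.4269012769369951
True
```

```bash
cat > cyc.py <<'E'
from lib import *
import sys
b=np.load("box.npy")
m=mask(cv2.imread("pics/wboxbev.png"),"green"); v,u=np.nonzero(m)
x=.37+u*.0005-b[0]; y=-.16+v*.0005-b[1]; a=np.radians(b[2]); c,s=np.cos(a),np.sin(a)
X=c*x+s*y; Y=-s*x+c*y; k=(abs(Y)>.04)&(abs(Y)<.075)
lo,hi=np.percentile(X[k],[.2,99.8]); print(lo,hi,hi-lo)
d=(lo+hi)/2
if .112<hi-lo<.124: b=b+[c*d,s*d,0]
print(b); np.save("box.npy",b)
for (x,y),p in zip([(.603,.2297),(.5886,.3704),(.4874,.3714)],[(-.028,0),(-.028,-.056),(.028,.056)]):
    if not pick(x,y) or not place(*p): print("STOP"); break
ctrl.goto([.545,-.01,.30],R(0)); ctrl.command_gripper(1.0)
cv2.imwrite("pics/box2.png",bev(cam("wrist"),.52,-.01,.034))
cv2.imwrite("pics/top2.png",ctrl.read_camera("top")); print(ctrl.current_t())
E
python3 cyc.py
```

```text
-0.061507595449305924 0.05596471012212352 0.11747230557142944
[ 0.52547082 -0.00679056 -5.97431946]
seen [[0.6034, 0.2291, 1095.25]]
w 0.4296394471841109
w up 0.4282987850951296 29.99992936849594 t 19.7583
hold 0.4269414866654366
seen [[0.6164, 0.36, 1099.0]]
w 0.42700164915325106
w up 0.42935386958295413 29.999871253967285 t 28.325
hold 0.4268256991635752
seen [[0.4874, 0.3718, 1095.25]]
w 0.42864803246867783
w up 0.42807838641738266 29.99980241060257 t 37.6083
hold 0.4256463425490839
42.6083
```

View pics/box2.png

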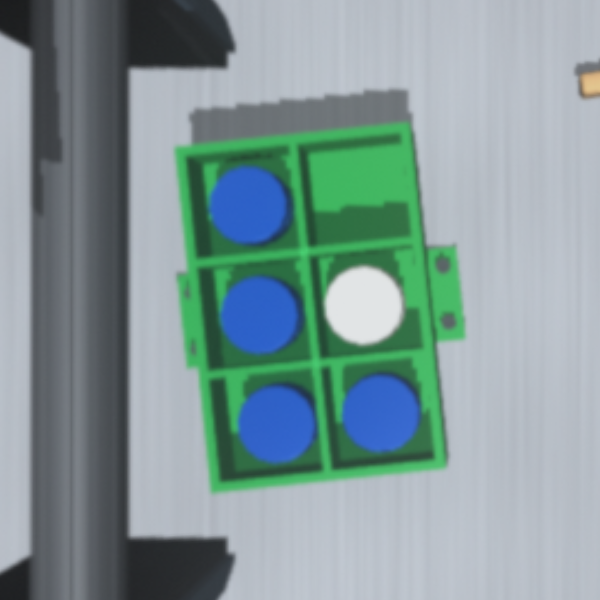

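View pics/top2.png

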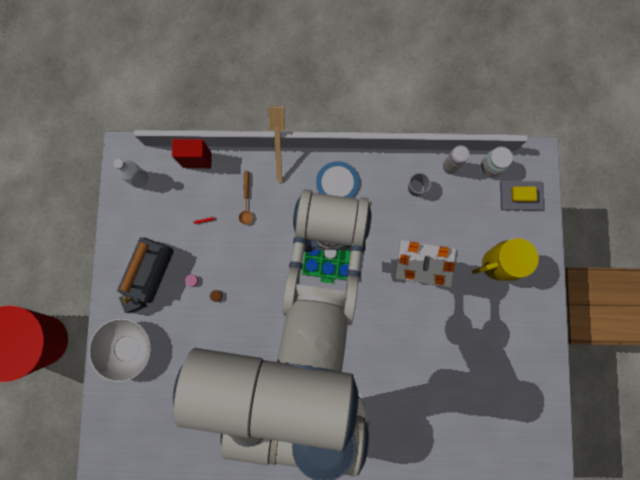

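All four cakes lie flat in pockets, at (249,205), (260,315), (277,423) and (381,412), beside the white one at (363,305). No blue cake is left on the table. Next is the lid.

```bash
cat > lid.py <<'E'
from lib import *
ctrl.goto([.52,-.31,.30],R(0)); l=find_lid(.52,-.32); print("lid",l)
assert abs(l[3][0]-130)<4 and abs(l[3][1]-186)<4
ctrl.command_gripper(.6)
x,y,yaw=map(float,l[:3]); ctrl.goto([x,y,.12],R(yaw))
print(ctrl.move_l([x,y,.019],vel=.08,contact_N=15)); z0=ctrl.current_tool_pos()[2]
ctrl.command_gripper(0); print("w",ctrl.current_grip_width(),z0)
ctrl.move_l([x,y,.13],vel=.1); print("w",ctrl.current_grip_width(),ctrl.current_contact_force())
bx,by,byaw=np.load("box.npy")
ctrl.move_l([bx,by,.13],vel=.15,ori=R(byaw)); print("w",ctrl.current_grip_width(),"t",ctrl.current_t(),ctrl.current_contact_force())
cv2.imwrite("pics/side3.png",ctrl.read_camera("side")[150:350,250:500])
E
python3 lid.py
```

```text
lid (np.float32(0.5194556), np.float32(-0.3271566), np.float32(-8.246315), array([130.77863, 186.89525], dtype=float32))
False
w 0.1731510852282489 0.01949292639382907
w 0.17283259400135687 [ 0.66908096 -0.38489231 -3.73388412]
w 0.17299371631616728 t 50.9083 [ 0.28219907  0.04191219 -3.5790602 ]
```

View pics/side3.png

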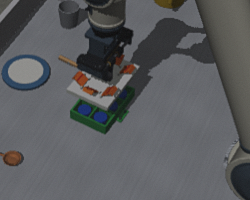

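The lid is held level above the box, so I'll lower it.

```bash
cat > low.py <<'E'
from lib import *
bx,by,byaw=np.load("box.npy")
ctrl.move_l([bx,by,.062],vel=.08)
r=ctrl.move_l([bx,by,.042],vel=.03,contact_N=12); print(r,ctrl.current_tool_pos(),ctrl.current_contact_force(),ctrl.current_grip_width())
E
python3 low.py
```

```text
True [ 0.52523523 -0.0067821   0.04276307] [-0.61749272  0.19828979  5.08061785] 0.17077411925739427
```

```bash
python3 - <<'E'
from lib import *
bx,by,byaw=np.load("box.npy")
ctrl.command_gripper(.6); ctrl.move_l([bx,by,.12],vel=.12)
ctrl.command_gripper(0)
ctrl.goto([bx+.02,by,.32],R(0)); c=cam("wrist"); k=bev(c,bx,by,.038)
(u,v),yaw,sz=rect(mask(k,"white"),0); print(bx-.15+u*.0005-bx,by-.15+v*.0005-by,yaw-byaw,np.array(sz)*.5)
cv2.imwrite("pics/lid4.png",k); cv2.imwrite("pics/s4.png",cv2.resize(ctrl.read_camera("side")[170:330,270:430],None,fx=3,fy=3))
E
```

```text
0.0002458900213241355 0.0017935246229171826 0.06816864013671875 [129.39569 186.3332 ]
```

View pics/lid4.png

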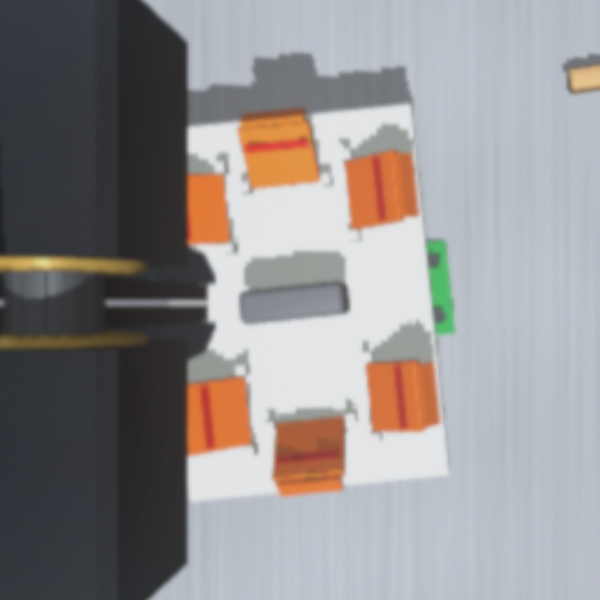

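The lid is home: the offset is under 2 mm, the yaw error is 0.07°, and its size fits the plate at z = 38 mm. Next I'll press the tabs.

```bash
cat > tabs.py <<'E'
from lib import *
bx,by,byaw=np.load("box.npy"); by+=.0009
a=np.radians(byaw); c,s=np.cos(a),np.sin(a)
for lx,ly in [(.053,-.05),(.053,.05),(0,.081),(-.053,.05),(-.053,-.05),(0,-.081)]:
    p=[bx+c*lx-s*ly,by+s*lx+c*ly]
    ctrl.goto(p+[.10],R(byaw))
    r=ctrl.move_l(p+[.0425],vel=.04,contact_N=15); print(r,round(ctrl.current_tool_pos()[2],4),ctrl.current_contact_force()[2])
    ctrl.move_l(p+[.10],vel=.15)
ctrl.goto([.48,-.007,.32],R(-180+byaw) if ctrl.ik([.48,-.007,.32],R(-180+byaw)) is not None else R(0))
k=bev(cam("wrist"),bx,by,.038)
ctrl.goto([.60,-.007,.32],R(0)); k2=bev(cam("wrist"),bx,by,.038)
cv2.imwrite("pics/end.png",np.hstack([cv2.resize(q,(400,400)) for q in (k,k2)]));print(ctrl.current_t())
E
python3 tabs.py
```

```text
True 0.0446 11.404837617373792
True 0.0446 11.66512981005807
True 0.0558 0.1468060427241975
True 0.0445 16.631494804417095
True 0.0445 16.66080749750797
True 0.0446 12.995349063823488
74.8667
```

View pics/end.png

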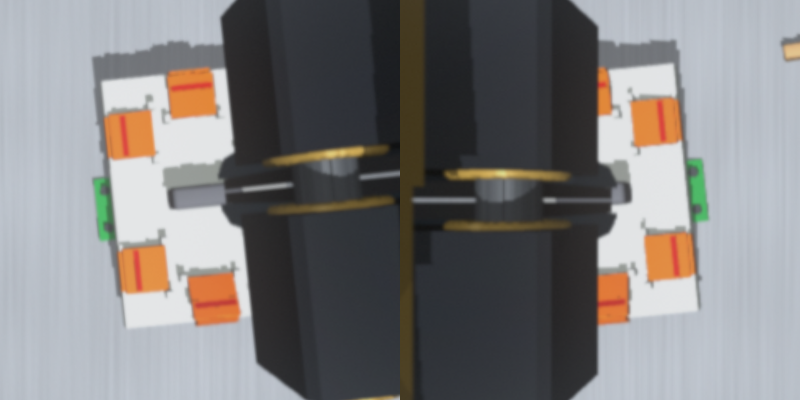

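Five tabs lie flat. The +y tab at (214,298) looks darker, and its press stopped early at z = 56 mm, so I'll press it again.

```bash
python3 - <<'E'
from lib import *
bx,by,byaw=np.load("box.npy"); by+=.0009
a=np.radians(byaw); c,s=np.cos(a),np.sin(a)
lx,ly=0,.081; p=[bx+c*lx-s*ly,by+s*lx+c*ly]
ctrl.goto(p+[.10],R(byaw)); ctrl.sleep(.3)
for i in range(3):
    r=ctrl.move_l(p+[.043],vel=.02,contact_N=18); z=ctrl.current_tool_pos()[2]; print(r,z,ctrl.current_contact_force())
    if z<.0455: break
ctrl.move_l(p+[.12],vel=.15)
ctrl.goto([bx+.02,by-.0,.32],R(0)); k=bev(cam("wrist"),bx,by,.038)
(u,v),yaw,sz=rect(mask(k,"white"),0); print(-.15+u*.0005,-.15+v*.0005,yaw-byaw,np.array(sz)*.5)
ctrl.goto([.52,-.31,.35],R(0))
sd=cv2.resize(ctrl.read_camera("side")[200:300,300:410],(400,400))
cv2.imwrite("pics/end2.png",np.hstack([cv2.resize(k,(400,400)),sd]))
E
```

```text
True 0.044535406978438274 [-1.70656753  0.72979953 10.51477477]
-0.00014603138 -0.002710387 0.26373291015625 [129.10606 186.12172]
```

View pics/end2.png

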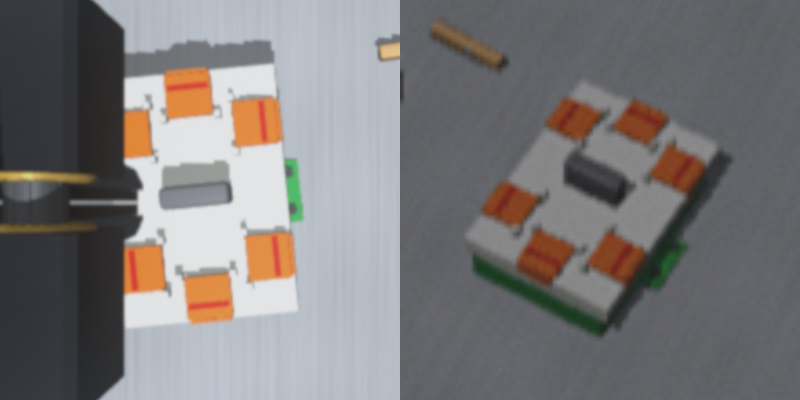

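Both views show all six tabs flat and the lid level and seated on the box. The arm is clear of everything.

```bash
python3 -c "
from lib import *
print(ctrl.sign_off(),ctrl.current_t())"
```

```text
the job is handed in; nothing more can be done
the job is handed in; nothing more can be done
```

I handed the job in with all four blue cakes in their own pockets, the lid home and all six tabs flat in the last pictures; sign-off returned no verdict.

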